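Build up the press-forming tool

TASK

Build up the press-forming tool on its base plate, from the bottom up: lay the die with the round opening flat on the base, centred between the two guide pillars with its long side running from pillar to pillar; set the brass cup bulge-down into the die's opening so that its rim lies flat on the die; lay the round urethane pad centred on the cup; and last lower the top plate, shank up, over both pillars until it lies flat on the pad. Leave the die with the square opening where it lies, and do not disturb the tools lying about.

Things in the scene. Friction and masses are not known exactly. Their poses are not given: they have to be found in the camera images.
- base: Dark steel base plate, fixed: 110 (its x) x 150 (its y) x 20 mm. Origin: centre of the underside, z up; top face 20 mm up. Two bright guide pillars 12 mm across stand at x = 0, y = +60 and -60 mm, tips 70 mm above the origin, the last 8 mm tapered to 5 mm across; each foot has a collar 19 mm across, 3 mm high. Scribed lines cross at its centre.
- die_round: Loose steel die with a ROUND through hole, 36 mm across, in its middle: block 64 mm (its x) x 84 mm (its y) x 12 mm, 0.35 kg. Origin: centre of the underside, z up. Grip across the 64 mm width. On the base its y runs along the base's y.
- die_square: The other loose steel die, same outer size (64 x 84 x 12 mm), with a SQUARE through hole, 26 mm wide. Not used; it stays where it is. Origin: centre of the underside, z up.
- cup: Loose brass cup, 0.06 kg, lying bulge-down: a hollow bulge below (20 mm across at the bottom, 30 mm at the rim, 9 mm deep) and a flat round rim 56 mm across, from 9 to 13 mm above the origin (centre of the bulge's underside, z up). Grip it across the rim. Seated, the rim lies on the die's top face, the origin 3 mm above the die's underside; let go a few mm higher, it drops home.
- pad: Loose cream-coloured urethane pad: plain disc 58 mm across and 16 mm thick, 0.06 kg. Origin: centre of the underside, z up.
- top_plate: Loose bright steel top plate, 0.5 kg: 56 mm (its x) x 150 mm (its y) x 12 mm. A square shank 24 mm wide, 28 mm high stands on its middle (top 40 mm above the origin): grip it there. Two through holes 15.5 mm across at x = 0, y = +60 and -60 mm fit the base's pillars, either way round. Origin: centre of the underside, z up; in place it is 52 mm above the base's origin.
- scribe: Bystander: scriber with a red handle, 138 x 18 x 18 mm, lying at the front edge of the bench. Origin: centre of the underside; it lies along its y.
- tweezers: Bystander: steel tweezers, 126 x 14 x 10 mm, lying at the front edge. Origin: centre of the underside; they lie along their y.
- flux_brush: Bystander: flat brush with a wooden handle, 138 x 16 x 8 mm, lying at the front edge. Origin: centre of the underside; it lies along its y.
- pliers_red: Bystander: pliers with red handles, 137 x 53 x 10 mm, lying flat at the left. Origin: centre of the underside; they lie along their y.

How it is judged:
On the way, in this order (a step that is already met when the one before it is completed fails the run):
1. the die with the round opening lies on the base between the pillars (horizontal distance between die_round and base below 0.012 m and z of die_round in the frame of base between 0.018 and 0.0225 m and angle between the y axis of die_round and the y axis of base, either way round below 0.2 rad and angle between die_round's own z axis and vertical below 0.05 rad), for 0.2 s.
2. the cup sits in the die's opening (horizontal distance between cup and die_round below 0.006 m and z of cup in the frame of die_round between 0.001 and 0.0055 m and angle between cup's own z axis and vertical below 0.08 rad), for 0.2 s.
3. the pad lies on the cup (horizontal distance between pad and cup below 0.012 m and z of pad in the frame of cup between 0.011 and 0.0155 m and angle between pad's own z axis and vertical below 0.08 rad), for 0.2 s.
4. the top plate is down over both pillars on the pad (horizontal distance between top_plate and base below 0.005 m and z of top_plate in the frame of base between 0.048 and 0.0555 m and angle between top_plate's own z axis and vertical below 0.05 rad and angle between the y axis of top_plate and the y axis of base, either way round below 0.08 rad), for 0.2 s.
At the end, for the whole second after the job is handed in: Round die flat on the base, within 12 mm of its centre and 0.2 rad square; cup seated in its opening (6 mm), rim flat; pad flat on the cup (12 mm); top plate over both pillars (5 mm), flat on the pad; all released, at rest; square die within 15 mm of its start (all of step 1 and all of step 2 and all of step 3 and all of step 4 and linear speed of each of die_round, cup, pad, top_plate below 0.02 m/s and distance of die_square from where it was at the start of the episode below 0.015 m); the robot touches nothing.
It fails at once if the die with the square opening is shoved or picked up (distance of die_square from where it was at the start of the episode above 0.03 m).
It fails at once if a tool lying about (scribe, tweezers, flux brush, red pliers) is shoved more than 30 mm (distance of any of scribe, tweezers, flux_brush, pliers_red from where it was at the start of the episode above 0.03 m).
It also fails if it takes over 120 s, if anything falls off the work surface, if the arm or the gripper's body presses on something with over 40 N, if the wrist force passes 120 N, or if a joint passes its speed limit or range.

ROBOT

A 6-joint arm with a two-finger parallel gripper is mounted at the origin on a cart in front of the work surface, level with it; the furniture and walls round the work are solid. World frame = base frame: x ahead of the robot, y to its left, z up, the work surface at z = 0. Lengths are in m, angles in rad, forces in N, time in s.
With the tool pointing down it reaches from about 0.25 to 0.8 m from the base axis. Payload 3.9 kg.
Tool frame: the origin (TCP) lies midway between the tips of the shut fingers; the grasp point (between the pads) lies 19 mm behind it; z points along the fingers, y is the line along which they close (so a half turn about z gives the same grasp; the last joint's range is limited). The gripper opens to 85 mm and grips with 20 to 120 N. Pads are 22 mm wide; open, the fingers measure 114 mm over their backs; the gripper's body (76 mm by 85 mm) begins 54 mm behind the grasp point. The pads swing forward as they close: fully open they stand 13 mm farther back than shut.
Start: joints at [-1.15, 0.26, -0.138, 1.173, 0, 1.571], TCP at [0.214, -0.479, 0.231] pointing down, gripper open.
Joint ranges: [-2.78, 2.78], [-0.83, 1.72], [-1.28, 1.37], [-1.9, 2.12], [-1.57, 1.48], [-3.14, 3.14]. Speed limits (rad/s): [2.57, 2.57, 3.14, 3.14, 3.14, 3.14].

INTERFACE

Orientations are given as a unit quaternion [x, y, z, w].
In Python, from workcell import bot, vision, hand_in gives the robot as it stands.
- The arm moves only by the shell command python3 -m inch 'ROWS'. ROWS is text: rows parted by semicolons, each of 7 numbers parted by spaces: the turn, a rotation vector about the tool's x, y, z as a fraction of full scale, then the shift along the tool's x, y, z as a fraction of full scale, then the opening, from 0 (shut) to 1 (fully open). A call has exactly 8 rows; each row shifts and turns the commanded pose from where the row before left it, along the tool's axes as they then stand; what a row does not reach is not made up. Full scale, the value 1, is 0.5 m for a shift and pi rad for a turn. A row lasts 1/12 s, in which the tool goes at most 41.7 mm and 7.16 degrees, less where a joint would pass 70% of its speed; a pose out of reach is approached as far as the arm can. A call with a number of a shift or a turn outside -1 to 1 is refused whole. A call with a gripper value outside its range is refused whole. The fingers move at their own pace and stop on an object; the grip force is fixed at half the most. Time passes only in rows, so rows that do not move let the fingers close, or fill a call up. It gives the time, the measured TCP pose, the force, the opening and the grip force at its end, in the units of the state.
- bot.observe(): the state, without advancing time (a new reading comes with each control period).
- vision.get_image(name): name is "scene" or "top"; returns a dict with "img" (420x560x3 uint8, red, green, blue), "fx", "fy", "cx", "cy" (pixels), "R" (3x3) and "t" (3): a world point X has camera coordinates R X + t. Camera axes: x right, y down, z forward; pixel columns grow to the right and rows downward; lengths in m; the calibration is good to about 2 mm. A picture is of the moment at which its call begins. There is no depth.
- hand_in(): hands the job in; it is judged then, once.
The state is a dict: "time": time; "qpos": joint angles; "joint_vel": joint speeds; "joint_torque": joint torques, N m; "ee_pos": TCP position; "orientation": TCP orientation; "ft_force": force on the tool from outside, world axes, zero at the start; "ft_torque": the same for the moment, N m; "opening": finger opening in m; "grasp_force": force on a finger pad.
Only numpy, scipy, OpenCV 4.12 (cv2) and the standard library are available. Lean on these libraries where they do the work, as an engineer would, in place of code of your own. Each camera call takes 0.05 s, during which the arm holds its last target. There are 200 camera calls.

## Working session

There is one attempt and no reset: what is moved stays moved. The work goes in short steps, Python scripts to look and compute and a shell command to move; the robot and the scene stay as the last step left them, time stands still between calls to the robot, and variables do not carry over. Pictures are saved under pics/ and viewed, at most 17 in all, crops included, and the job is handed in when it is done.

```bash
mkdir -p pics; ls; python3 - <<'E'
from workcell import bot, vision
import cv2, numpy as np
for n in ("scene","top"):
    d=vision.get_image(n); cv2.imwrite(f"pics/{n}0.png",d["img"][:,:,::-1])
    print(n,{k:np.round(d[k],4).tolist() for k in d if k!="img"})
print(bot.observe())
E
```

```text
pics
scene {'fx': 524.0897, 'fy': 524.0897, 'cx': 281.4628, 'cy': 211.2427, 'R': [[-0.5454, -0.8381, 0.0069], [-0.3861, 0.2439, -0.8896], [0.7439, -0.4879, -0.4567]], 't': [0.2803, 0.2426, 1.4048]}
top {'fx': 384.7308, 'fy': 384.7308, 'cx': 277.6898, 'cy': 217.0165, 'R': [[0.0104, -0.9997, 0.0213], [-0.9953, -0.0124, -0.0963], [0.0966, -0.0202, -0.9951]], 't': [-0.0101, 0.5358, 1.101]}
{'time': 0.1, 'qpos': array([-1.14997859e+00,  2.60624487e-01, -1.39267789e-01,  1.17274194e+00,
       -2.53491032e-05,  1.57082793e+00]), 'joint_vel': array([-0.00112843, -0.00229406,  0.00224368, -0.00192095,  0.00198893,
       -0.00086223]), 'joint_torque': array([-1.23490263e-04, -4.06507766e+01,  2.54527563e+01,  1.00427432e-02,
       -4.06202798e-05,  9.70308633e-06]), 'ee_pos': array([ 0.21419516, -0.47861083,  0.23053445]), 'orientation': array([ 9.77948485e-01,  2.08844237e-01, -2.04339735e-04, -8.96027415e-04]), 'ft_force': array([-1.02754089, -0.49363385,  0.45695482]), 'ft_torque': array([-0.03625973,  0.01677264, -0.03879487]), 'grasp_force': 0.0, 'opening': 0.08562475001751026}
```

View pics/top0.png

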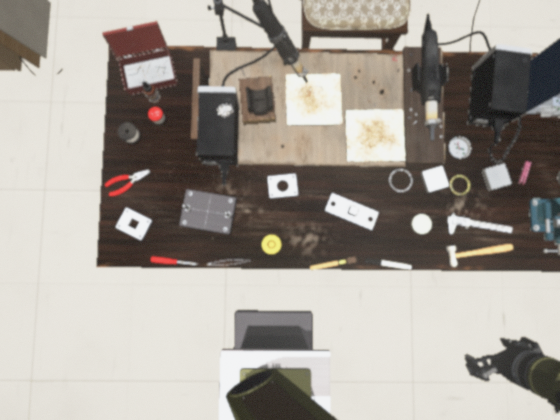

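View pics/scene0.png

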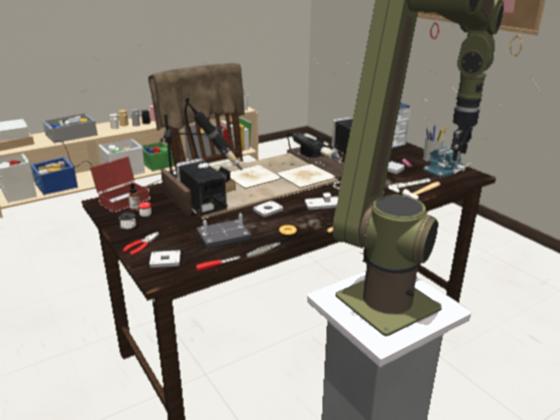

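The top view shows the base at (208,212), round die (283,186), square die (133,224), cup (271,244), top plate (351,211) and pad (422,224). In the scene view the arm hides the pad; the base is at (225,232), the round die at (268,209) and the cup at (288,230).

```bash
cat > h.py <<'E'
from workcell import bot, vision
import cv2, numpy as np
from scipy.spatial.transform import Rotation as Ro
def ray(d,u,v):
    r=d["R"].T@np.array([(u-d["cx"])/d["fx"],(v-d["cy"])/d["fy"],1]); return -d["R"].T@d["t"], r
def at_z(d,u,v,z):
    c,r=ray(d,u,v); return c+r*(z-c[2])/r[2]
def tri(d1,p1,d2,p2):
    A=[];b=[]
    for d,p in((d1,p1),(d2,p2)):
        c,r=ray(d,*p); r/=np.linalg.norm(r); P=np.eye(3)-np.outer(r,r); A.append(P); b.append(P@c)
    return np.linalg.lstsq(np.vstack(A),np.hstack(b),rcond=None)[0]
def proj(d,X):
    x=d["R"]@X+d["t"]; return np.array([d["fx"]*x[0]/x[2]+d["cx"],d["fy"]*x[1]/x[2]+d["cy"]])
E
python3 - <<'E'
from h import *
t=vision.get_image("top"); s=vision.get_image("scene")
a=cv2.resize(t["img"][165:270,90:450],None,fx=2.2,fy=2.2,interpolation=cv2.INTER_CUBIC)
b=cv2.resize(s["img"][175:285,110:370],None,fx=3.04,fy=3.04,interpolation=cv2.INTER_CUBIC)
w=max(a.shape[1],b.shape[1]); p=lambda i:cv2.copyMakeBorder(i,0,0,0,w-i.shape[1],0)
cv2.imwrite("pics/c1.png",np.vstack([p(a),p(b)])[:,:,::-1])
def blobs(d,m,lo,hi,tag,box):
    n,l,st,c=cv2.connectedComponentsWithStats(m.astype(np.uint8))
    for i in range(1,n):
        u,v=c[i]
        if lo<st[i,4]<hi and box[0]<u<box[1] and box[2]<v<box[3]:
            cs,_=cv2.findContours((l==i).astype(np.uint8),cv2.RETR_EXTERNAL,cv2.CHAIN_APPROX_NONE)
            r=cv2.minAreaRect(cs[0]); print(tag,st[i,4],np.round(c[i],1),"rect",np.round(r[0],1),np.round(r[1],1),round(r[2],1), np.round(at_z(d,*r[0],.012),4))
for d,box,n in((t,(95,450,165,262),"top"),(s,(110,370,175,285),"scene")):
    im=d["img"].astype(int); hsv=cv2.cvtColor(d["img"],cv2.COLOR_RGB2HSV)
    blobs(d,im.min(2)>140,40,3000,n+" white",box)
    blobs(d,(hsv[...,0]>18)&(hsv[...,0]<35)&(hsv[...,1]>100)&(hsv[...,2]>120),30,3000,n+" brass",box)
    blobs(d,(im.min(2)>62)&(im.max(2)<140)&(hsv[...,1]<60),300,6000,n+" base",box)
E
```

```text
top white 510 [435.2 178.5] rect [435.4 178.4] [23.5 23. ] 70.0 [ 0.6606 -0.4795  0.012 ]
top white 129 [138.3 175.3] rect [139.3 174.8] [ 7.5 20.9] 66.8 [0.6583 0.4088 0.012 ]
top white 589 [282.2 185.3] rect [282.2 185.4] [22.9 29.6] 84.8 [ 0.6325 -0.0166  0.012 ]
top white 1039 [351.5 211. ] rect [351.5 211. ] [52.3 20.3] 22.6 [ 0.5582 -0.2243  0.012 ]
top white 661 [133.2 223.4] rect [133.1 223.3] [30.  23.7] 26.6 [0.5134 0.4204 0.012 ]
top white 42 [226.7 214. ] rect [227.5 214.5] [7. 7.] 90.0 [0.5429 0.1444 0.012 ]
top white 327 [421.4 223.6] rect [421.5 223.5] [19. 19.] 90.0 [ 0.5232 -0.4337  0.012 ]
top brass 345 [271. 244.] rect [271. 244.] [19.8 19.8] 45.0 [0.4572 0.0146 0.012 ]
top base 1746 [207.6 211. ] rect [211.2 211.6] [61.7 40.4] 8.1 [0.5509 0.1927 0.012 ]
top base 487 [362.8 208.2] rect [361.5 210.3] [73.6 33. ] 21.4 [ 0.5604 -0.2542  0.012 ]
scene white 286 [321.8 201.1] rect [321.1 199.8] [12.9 32.2] 84.3 [ 0.5749 -0.2138  0.012 ]
scene white 60 [119.4 197.3] rect [119.1 197.3] [ 3.2 19. ] 71.6 [0.9907 0.4062 0.012 ]
scene white 221 [267.6 207.1] rect [267.6 207.3] [11.1 26.2] 71.6 [ 0.6277 -0.0149  0.012 ]
scene white 43 [144.  211.9] rect [144. 212.] [4. 8.] 90.0 [0.8275 0.37   0.012 ]
scene white 81 [126.9 223.7] rect [127. 224.] [ 6. 12.] 90.0 [0.7733 0.4486 0.012 ]
scene white 62 [149.7 237.1] rect [150.2 236.9] [ 4.5 15.7] 63.4 [0.6492 0.4141 0.012 ]
scene white 362 [164.5 257.3] rect [164.5 257.2] [13.  29.6] 87.0 [0.5097 0.4216 0.012 ]
scene brass 86 [287.2 229.3] rect [287.5 229.5] [ 7. 15.] 90.0 [0.4542 0.0152 0.012 ]
scene base 856 [223.3 230.3] rect [222.8 227.3] [26.1 51.2] 78.7 [0.5814 0.1886 0.012 ]
```

View pics/c1.png

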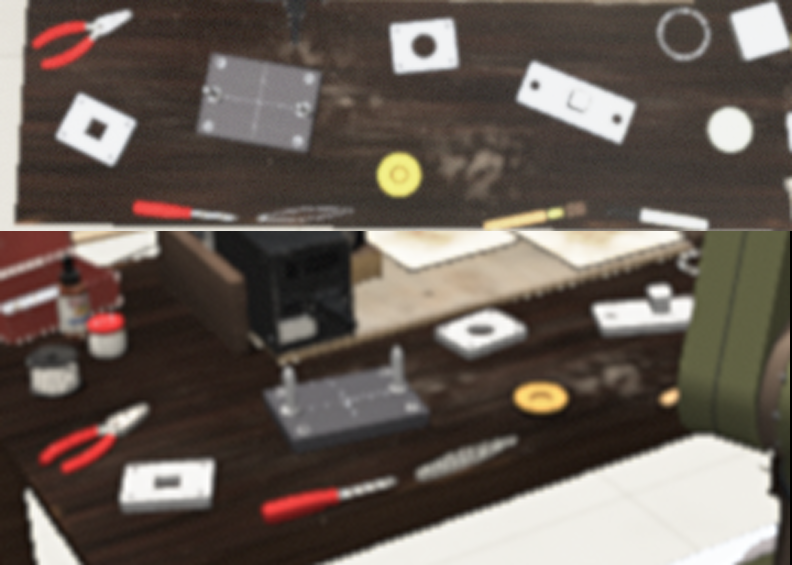

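```bash
cat >> h.py <<'E'
from scipy.optimize import minimize
SS=8
S=dict(die_round=dict(r=(.064,.084),h=.012,holes=[(0,0,.018)]),die_square=dict(r=(.064,.084),h=.012,sq=.026),
 base=dict(r=(.110,.150),h=.020), top_plate=dict(r=(.056,.150),h=.012,holes=[(0,.06,.00775),(0,-.06,.00775)]),
 cup=dict(c=.028,h=.013,zb=.009), pad=dict(c=.029,h=.016))
A=np.linspace(0,2*np.pi,48,endpoint=False)
def shape(s):
    if "c" in s: return np.c_[np.cos(A),np.sin(A)]*s["c"]
    a,b=np.array(s["r"])/2; return np.array([[a,b],[-a,b],[-a,-b],[a,-b]])
def fit(d,name,x0,z=0,half=40):
    """x,y,yaw of a part at underside height z, by matching a rendered prism to the picture"""
    s=S[name]; c0=proj(d,np.array([x0[0],x0[1],z+s["h"]])); u0,v0=np.round(c0).astype(int)-half
    im=d["img"][v0:v0+2*half,u0:u0+2*half].astype(float).reshape(-1,3)
    def px(q,P,zz):
        c,n=np.cos(q[2]),np.sin(q[2]); W=P@np.array([[c,n],[-n,c]])+q[:2]
        return np.array([proj(d,np.array([*w,zz])) for w in W])
    def img(poly):
        m=np.zeros((2*half*SS,)*2,np.uint8); cv2.fillPoly(m,[np.round(((poly-[u0,v0]+.5)*SS-.5)*16).astype(np.int32)],255,shift=4); return m
    def cost(q):
        top=px(q,shape(s),z+s["h"]); bot=px(q,shape(s),z+s.get("zb",0))
        T=img(top); H=img(cv2.convexHull(np.vstack([top,bot]).astype(np.float32))[:,0]); O=np.zeros_like(T)
        for hx,hy,r in s.get("holes",[]): O|=img(px(q,np.c_[np.cos(A),np.sin(A)]*r+[hx,hy],z+s["h"]))
        if "sq" in s: O|=img(px(q,np.array([[1,1],[-1,1],[-1,-1],[1,-1]])*s["sq"]/2,z+s["h"]))
        f=lambda m:cv2.GaussianBlur(cv2.resize(m.astype(np.float32)/255,(2*half,)*2,interpolation=cv2.INTER_AREA),(0,0),.7).ravel()
        ms=[np.ones(4*half*half),f(T&~O),f(H&~T)]+([f(O)] if O.any() else [])
        M=np.array(ms).T; w=(cv2.dilate(H,np.ones((12*SS,12*SS)))>0)[SS//2::SS,SS//2::SS].ravel()
        if not d.get("near",1): w[:]=1
        k=np.linalg.lstsq(M[w],im[w],rcond=None)[0]; return np.minimum(((M[w]@k-im[w])**2),60**2).mean()
    q=np.array(x0,float); n=2 if "c" in s else 3
    g=lambda p: cost(np.r_[p,q[n:]])
    r=minimize(g,q[:n],method="Nelder-Mead",options=dict(initial_simplex=np.vstack([q[:n]]+[q[:n]+e for e in np.diag([.006,.006,.06][:n])]),xatol=1e-4,fatol=.01,maxiter=90))
    return np.r_[r.x,q[n:]],r.fun
def plan(p,yaw):
    """shift (tool axes after turning, units) and turn about tool z (units) to TCP p with tool y along yaw (mod pi)"""
    o=bot.observe(); R=Ro.from_quat(o["orientation"]).as_matrix(); y=np.arctan2(R[1,1],R[0,1])
    dy=(yaw-y+np.pi/2)%np.pi-np.pi/2
    Rd=np.c_[[np.sin(y+dy)*-1*-1,-np.cos(y+dy),0],[np.cos(y+dy),np.sin(y+dy),0],[0,0,-1]]
    # down-pointing target frame: x = y cross z
    Rd[:,0]=np.cross(Rd[:,1],Rd[:,2]); sh=Rd.T@(np.array(p)-o["ee_pos"])/.5
    rv=Ro.from_matrix(R.T@Rd).as_rotvec()/np.pi
    print("q",np.round(o["qpos"],2),"tcp",np.round(o["ee_pos"],4),"open",round(o["opening"],4)); print("turn",np.round(rv,4),"deg",round(np.degrees(dy),1),"shift",np.round(sh,4))
E
python3 - <<'E'
from h import *
t=vision.get_image("top"); s=vision.get_image("scene")
print("tri die",tri(t,(282.2,185.4),s,(267.6,207.2)),"cup",tri(t,(271,244),s,(287.3,229.4)))
I=dict(die_round=(.632,-.017,.06),base=(.545,.190,-.14),top_plate=(.558,-.224,-.39),cup=(.457,.0146,0),pad=(.523,-.434,0),die_square=(.513,.42,1.1))
I["die_square"]=(.513,.42,-.46)
for n,x in I.items():
    for d,l in((t,"top"),(s,"scene")):
        if l=="scene" and n in("pad","top_plate"): continue
        q,f=fit(d,n,x); print(n,l,np.round(q,4),round(f))
E
```

```text
tri die [ 0.63254305 -0.01722943  0.00976696] cup [0.45707511 0.01438174 0.01077734]
die_round top [ 0.6338 -0.017   0.1164] 208
die_round scene [ 0.631  -0.0181  0.1073] 929
base top [ 0.5514  0.203  -0.1532] 136
base scene [ 0.5491  0.2023 -0.1713] 204
top_plate top [ 0.5593 -0.2255 -0.3829] 116
cup top [0.4573 0.0148 0.    ] 121
cup scene [0.459  0.0125 0.    ] 178
pad top [ 0.5233 -0.4334  0.    ] 68
die_square top [ 0.5139  0.4216 -0.4493] 221
die_square scene [ 0.5138  0.42   -0.467 ] 189
```

```bash
python3 -c "
from h import *
plan((.6325,-.0175,.12),.11)"
```

```text
q [-1.15  0.26 -0.14  1.17 -0.    1.57] tcp [ 0.2144 -0.479   0.231 ] open 0.0854
turn [-2.000e-04 -1.000e-04 -4.011e-01] deg 72.2 shift [0.8256 0.9326 0.222 ]
```

```bash

python3 -m inch '0 0 -.025 0 0 0 1;0 0 -.025 0 0 0 1;0 0 -.025 0 0 0 1;0 0 -.025 0 0 0 1;0 0 -.025 0 0 0 1;0 0 -.025 0 0 0 1;0 0 -.025 0 0 0 1;0 0 -.025 0 0 0 1'
python3 -m inch '0 0 -.025 0 0 0 1;0 0 -.025 0 0 0 1;0 0 -.025 0 0 0 1;0 0 -.025 0 0 0 1;0 0 -.025 0 0 0 1;0 0 -.025 0 0 0 1;0 0 -.025 0 0 0 1;0 0 -.025 0 0 0 1'
python3 -m inch '0 0 0 .05 .056 0 1;0 0 0 .05 .056 0 1;0 0 0 .05 .056 0 1;0 0 0 .05 .056 0 1;0 0 0 .05 .056 0 1;0 0 0 .05 .056 0 1;0 0 0 .05 .056 0 1;0 0 0 .05 .056 0 1'
python3 -c "
from h import *
plan((.6325,-.0175,.12),.11)"
```

```text
time: 0.97
ee_pos: [0.2144, -0.4791, 0.2312]
orientation: [0.865, 0.503, 0.0, -0.0]
ft_force: [-0.0, 0.6, 0.0]
opening: 0.0854
grasp_force: 0.0
time: 1.63
ee_pos: [0.2144, -0.4791, 0.2312]
orientation: [0.667, 0.745, 0.0, -0.0]
ft_force: [0.3, 0.7, -0.4]
opening: 0.0854
grasp_force: 0.0
time: 2.3
ee_pos: [0.4168, -0.2549, 0.2314]
orientation: [0.668, 0.744, 0.0, 0.0]
ft_force: [0.4, -0.5, 0.0]
opening: 0.0852
grasp_force: 0.0
q [-0.55  0.2  -0.22  1.15 -0.    0.92] tcp [ 0.4168 -0.2549  0.2314] open 0.0852
turn [ 0.0001  0.0001 -0.0011] deg 0.2 shift [0.4246 0.4809 0.2229]
```

Motion tracks the commands. Next: move over the die, then look again.

```bash

python3 -m inch '0 0 0 .053 .06 .028 1;0 0 0 .053 .06 .028 1;0 0 0 .053 .06 .028 1;0 0 0 .053 .06 .028 1;0 0 0 .053 .06 .028 1;0 0 0 .053 .06 .028 1;0 0 0 .053 .06 .028 1;0 0 0 .053 .061 .028 1'
python3 - <<'E'
from h import *
t=vision.get_image("top"); s=vision.get_image("scene")
plan((.6325,-.0175,-.002),.11)
I=dict(top_plate=(.558,-.224,-.39),pad=(.523,-.434,0))
for n,x in I.items():
    q,f=fit(s,n,x); print(n,np.round(q,4),round(f))
b=cv2.resize(s["img"][150:270,220:420],None,fx=4,fy=4,interpolation=cv2.INTER_CUBIC)
cv2.imwrite("pics/c2.png",b[:,:,::-1])
E
```

```text
time: 2.97
ee_pos: [0.6295, -0.0227, 0.1206]
orientation: [0.668, 0.744, -0.0, 0.0]
ft_force: [0.5, -1.1, 0.6]
opening: 0.0854
grasp_force: 0.0
q [-0.03  0.5  -0.06  1.01  0.    1.43] tcp [ 0.6309 -0.0198  0.1181] open 0.0853
turn [-0.0003 -0.0006  0.0008] deg -0.1 shift [0.0043 0.0037 0.2401]
top_plate [ 0.5527 -0.2075 -0.1514] 1018
pad [ 0.6378 -0.469   0.    ] 73
```

View pics/c2.png

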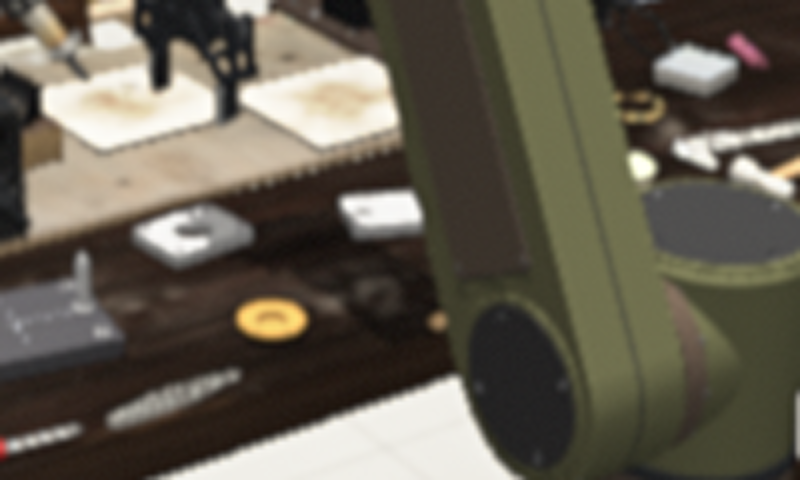

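The plate is hidden behind the arm here. The round die is clear at crop (193,235), with the open gripper above it, so I'm going down.

```bash

python3 -m inch '0 0 0 .004 .004 .03 1;0 0 0 0 0 .03 1;0 0 0 0 0 .03 1;0 0 0 0 0 .03 1;0 0 0 0 0 .03 1;0 0 0 0 0 .03 1;0 0 0 0 0 .03 1;0 0 0 0 0 .028 1'
python3 -m inch '0 0 0 0 0 0 1;0 0 0 0 0 0 1;0 0 0 0 0 0 .7;0 0 0 0 0 0 .5;0 0 0 0 0 0 .4;0 0 0 0 0 0 .4;0 0 0 0 0 0 .4;0 0 0 0 0 0 .4'
python3 -m inch '0 0 0 0 0 0 .4;0 0 0 0 0 0 .4;0 0 0 0 0 0 .4;0 0 0 0 0 0 .4;0 0 0 0 0 0 .4;0 0 0 0 0 0 .4;0 0 0 0 0 0 .4;0 0 0 0 0 0 .4'
```

```text
time: 3.73
ee_pos: [0.6296, -0.023, 0.0019]
orientation: [0.669, 0.744, -0.0, -0.0]
ft_force: [1.2, -0.1, -0.8]
opening: 0.0855
grasp_force: 0.0
time: 4.4
ee_pos: [0.633, -0.0225, 0.0055]
orientation: [0.668, 0.744, 0.002, 0.002]
ft_force: [-0.4, 0.3, 7.4]
opening: 0.0601
grasp_force: 62.8
time: 5.07
ee_pos: [0.633, -0.0225, 0.0055]
orientation: [0.668, 0.744, 0.002, 0.002]
ft_force: [-1.0, -1.3, 6.5]
opening: 0.0599
grasp_force: 62.8
```

```bash

python3 -m inch '0 0 0 0 0 -.02 .4;0 0 0 0 0 -.02 .4;0 0 0 0 0 -.02 .4;0 0 0 0 0 -.03 .4;0 0 0 0 0 -.03 .4;0 0 0 0 0 -.03 .4;0 0 0 0 0 -.03 .4;0 0 0 0 0 0 .4'
python3 - <<'E'
from h import *
vision.get_image("top"); vision.get_image("top")
t=vision.get_image("top"); s=vision.get_image("scene"); o=bot.observe(); print(o["ee_pos"],o["orientation"],o["ft_force"],o["opening"],o["grasp_force"])
a=cv2.resize(s["img"][140:240,190:340],None,fx=3,fy=3,interpolation=cv2.INTER_CUBIC)
b=cv2.resize(t["img"][130:230,230:340],None,fx=3,fy=3,interpolation=cv2.INTER_CUBIC)
cv2.imwrite("pics/c3.png",np.hstack([a,b])[:,:,::-1])
E
```

```text
time: 5.73
ee_pos: [0.6325, -0.0223, 0.0963]
orientation: [0.668, 0.744, 0.002, 0.002]
ft_force: [1.5, -0.7, -3.8]
opening: 0.0592
grasp_force: 65.7
[ 0.62928739 -0.02220937  0.09145611] [ 6.68406175e-01  7.43795849e-01 -6.20959949e-04 -7.31318754e-04] [-0.35685535 -0.86912099 -5.05501272] 0.05940051747318206 65.31960988417268
```

View pics/c3.png

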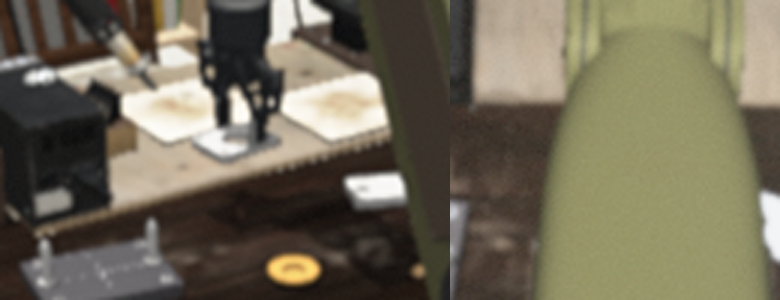

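The die is held flat (scene crop 237,142). I'll turn it to the base's yaw and carry it over.

```bash
python3 - <<'E'
from h import *
s=vision.get_image("scene")
print(fit(s,"die_round",(.631,-.018,.11),z=.086))
plan((.5495,.1977,.115),-.16)
E
```

```text
(array([ 0.63258303, -0.01188006,  0.141143  ]), np.float64(1638.678815829747))
q [-0.04  0.52 -0.11  0.95 -0.    1.43] tcp [ 0.629  -0.0222  0.0911] open 0.059
turn [-0.0008  0.      0.0849] deg -15.3 shift [ 0.4089 -0.2271 -0.0478]
```

```bash

python3 -m inch '0 0 .02 0 0 -.012 .4;0 0 .02 0 0 -.012 .4;0 0 .02 0 0 -.012 .4;0 0 .025 0 0 -.012 .4;0 0 0 0 0 0 .4;0 0 0 .05 -.025 0 .4;0 0 0 .05 -.025 0 .4;0 0 0 .05 -.025 0 .4'
python3 -m inch '0 0 0 .05 -.03 0 .4;0 0 0 .05 -.03 0 .4;0 0 0 .05 -.03 0 .4;0 0 0 .05 -.03 0 .4;0 0 0 .04 -.02 0 .4;0 0 0 .02 -.01 0 .4;0 0 0 0 0 0 .4;0 0 0 0 0 0 .4'
python3 - <<'E'
from h import *
plan((.5495,.1977,.115),-.16)
t=vision.get_image("top"); s=vision.get_image("scene")
plan((.5495,.1977,.115),-.16)
for d in (t,s): print(np.round(fit(d,"die_round",(.5503,.2027,-.16),z=.108)[0],4))
a=cv2.resize(s["img"][140:270,160:300],None,fx=2.8,fy=2.8,interpolation=cv2.INTER_CUBIC)
b=cv2.resize(t["img"][140:270,140:280],None,fx=2.8,fy=2.8,interpolation=cv2.INTER_CUBIC)
cv2.imwrite("pics/c4.png",np.hstack([a,b])[:,:,::-1])
E
```

```text
time: 6.65
ee_pos: [0.6041, 0.0581, 0.115]
orientation: [0.761, 0.648, -0.001, -0.001]
ft_force: [0.1, 1.2, -4.7]
opening: 0.0591
grasp_force: 65.6
time: 7.32
ee_pos: [0.5516, 0.1979, 0.1157]
orientation: [0.761, 0.649, -0.001, 0.0]
ft_force: [-0.5, -1.0, -5.0]
opening: 0.0593
grasp_force: 65.6
q [ 0.35  0.43 -0.19  0.95 -0.    2.07] tcp [0.5516 0.1979 0.1157] open 0.0593
turn [-0.0002  0.0005  0.0005] deg -0.1 shift [-0.0011 -0.004   0.0013]
q [ 0.34  0.43 -0.19  0.95 -0.    2.07] tcp [0.5521 0.197  0.1159] open 0.0593
turn [-0.0001  0.0003 -0.0003] deg 0.1 shift [ 0.0006 -0.0054  0.0018]
[ 0.5715  0.2127 -0.5492]
[ 0.5676  0.228  -0.3441]
```

View pics/c4.png

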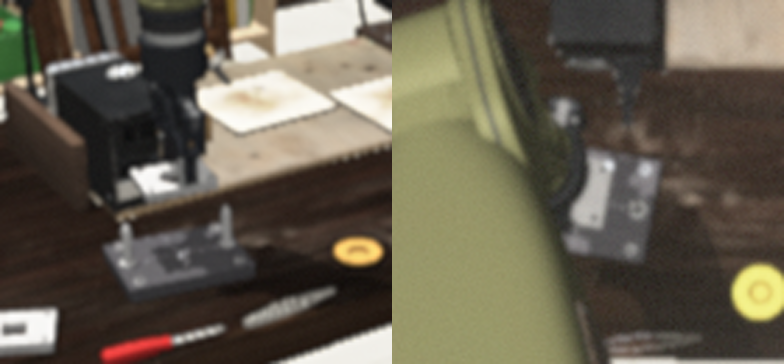

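```bash
python3 - <<'E'
from h import *
t=vision.get_image("top"); s=vision.get_image("scene")
b=cv2.resize(t["img"][185:230,190:250],None,fx=12,fy=12,interpolation=cv2.INTER_CUBIC)
cv2.imwrite("pics/c5.png",b[:,:,::-1])
R=Ro.from_euler("z",-.16).as_matrix()
def pr(d,c,z): return [np.round(proj(d,np.array([*c,0])+R@np.array([x,y,0])+[0,0,z]),1) for x,y in((.032,-.042),(-.032,-.042))]
for c in((.5521,.197),(.553,.202),(.5535,.207)):
    print(c,"top crop12",[(p-[190,185]+.5)*12 for p in pr(t,c,.122)])
E
```

```text
(0.5521, 0.197) top crop12 [array([379.2, 157.2]), array([326.4, 438. ])]
(0.553, 0.202) top crop12 [array([356.4, 153.6]), array([303.6, 434.4])]
(0.5535, 0.207) top crop12 [array([334.8, 151.2]), array([280.8, 432. ])]
```

View pics/c5.png

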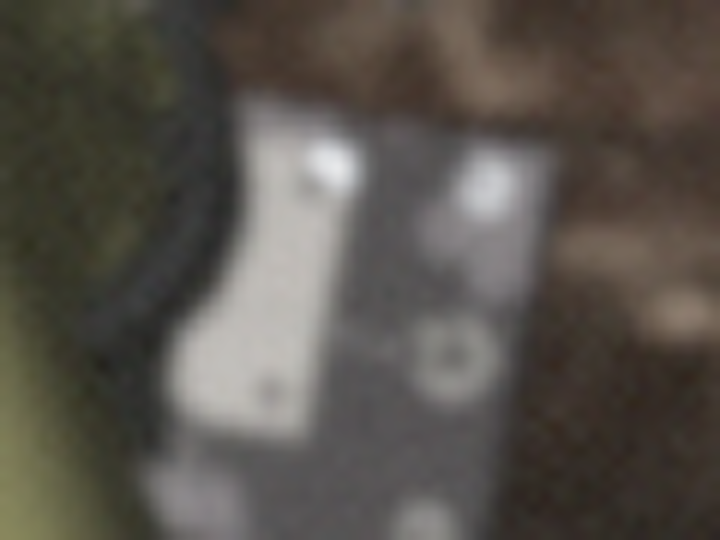

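Top crop: the die's right corners at (358,145) and (303,438) match the model with the die centre 5 mm along tool x from the TCP, so the base offset is known. I'll lower it onto the base.

```bash

python3 -m inch '0 0 0 .001 -.0035 .02 .4;0 0 0 0 0 .025 .4;0 0 0 0 0 .03 .4;0 0 0 0 0 .03 .4;0 0 0 0 0 .03 .4;0 0 0 0 0 .02 .4;0 0 0 0 0 .015 .4;0 0 0 0 0 0 .4'
python3 -m inch '0 0 0 0 0 .002 .4;0 0 0 0 0 .002 .4;0 0 0 0 0 .002 .4;0 0 0 0 0 .002 .4;0 0 0 0 0 0 .4;0 0 0 0 0 0 .4;0 0 0 0 0 0 .4;0 0 0 0 0 0 .4'
```

```text
time: 8.18
ee_pos: [0.549, 0.198, 0.0294]
orientation: [0.762, 0.648, -0.002, -0.001]
ft_force: [-0.7, 0.0, -4.3]
opening: 0.0596
grasp_force: 65.6
time: 8.85
ee_pos: [0.5504, 0.1989, 0.0276]
orientation: [0.761, 0.648, 0.0, 0.0]
ft_force: [-0.6, -0.3, -3.8]
opening: 0.0593
grasp_force: 65.8
```

```bash

python3 -m inch '0 0 0 0 0 .002 .4;0 0 0 0 0 .002 .4;0 0 0 0 0 0 .4;0 0 0 0 0 0 .4;0 0 0 0 0 0 .4;0 0 0 0 0 0 .4;0 0 0 0 0 0 .4;0 0 0 0 0 0 .4'
python3 -m inch '0 0 0 0 0 .001 .4;0 0 0 0 0 .001 .4;0 0 0 0 0 0 .4;0 0 0 0 0 0 .4;0 0 0 0 0 0 .4;0 0 0 0 0 0 .4;0 0 0 0 0 0 .4;0 0 0 0 0 0 .4'
```

```text
time: 9.52
ee_pos: [0.5506, 0.1989, 0.0258]
orientation: [0.761, 0.648, 0.0, 0.0]
ft_force: [-0.7, -1.7, 2.7]
opening: 0.0592
grasp_force: 69.0
time: 10.18
ee_pos: [0.5506, 0.1989, 0.0256]
orientation: [0.761, 0.648, 0.0, 0.0]
ft_force: [-2.8, -2.1, 8.2]
opening: 0.0589
grasp_force: 71.5
```

```bash

python3 -m inch '0 0 0 0 0 -.002 .4;0 0 0 0 0 0 .7;0 0 0 0 0 0 .8;0 0 0 0 0 0 .9;0 0 0 0 0 0 1;0 0 0 0 0 0 1;0 0 0 0 0 0 1;0 0 0 0 0 0 1'
python3 -m inch '0 0 0 0 0 -.02 1;0 0 0 0 0 -.03 1;0 0 0 0 0 -.04 1;0 0 0 0 0 -.04 1;0 0 0 0 0 -.04 1;0 0 0 0 0 -.04 1;0 0 0 0 0 -.03 1;0 0 0 0 0 0 1'
python3 - <<'E'
from h import *
plan((.457,.014,.1),-.16)
E
```

```text
time: 10.85
ee_pos: [0.5503, 0.1989, 0.0253]
orientation: [0.761, 0.648, 0.0, -0.0]
ft_force: [-0.3, -0.3, -0.5]
opening: 0.0852
grasp_force: 0.0
time: 11.52
ee_pos: [0.5527, 0.1997, 0.1498]
orientation: [0.761, 0.648, 0.003, 0.001]
ft_force: [0.7, 0.1, 0.5]
opening: 0.0856
grasp_force: 0.0
q [ 0.35  0.4  -0.14  1.02  0.    2.08] tcp [0.5527 0.1997 0.1498] open 0.0856
turn [ 0.002  -0.0011 -0.0001] deg 0.0 shift [-0.3972 -0.1298  0.0997]
```

```bash

python3 -m inch '0 0 0 -.055 -.018 .005 1;0 0 0 -.055 -.018 .005 1;0 0 0 -.055 -.018 .005 1;0 0 0 -.055 -.018 .01 1;0 0 0 -.055 -.018 .01 1;0 0 0 -.055 -.018 .01 1;0 0 0 -.047 -.015 .01 1;0 0 0 -.02 -.006 .01 1'
python3 - <<'E'
from h import *
t=vision.get_image("top"); s=vision.get_image("scene")
plan((.458,.0138,.003),-.16)
for n,x,z in (("die_round",(.551,.2027,-.16),.02),("base",(.551,.2027,-.16),0),("cup",(.458,.0138,0),0),("pad",(.5233,-.434,0),0)):
  for d in (t,s):
    q,f=fit(d,n,x,z); print(n,np.round(q,4),round(f))
a=cv2.resize(s["img"][180:260,170:310],None,fx=2.8,fy=2.8,interpolation=cv2.INTER_CUBIC)
b=cv2.resize(t["img"][170:250,140:280],None,fx=2.8,fy=2.8,interpolation=cv2.INTER_CUBIC)
c=cv2.resize(s["img"][150:240,270:430],None,fx=2.45,fy=2.45,interpolation=cv2.INTER_CUBIC)
e=cv2.resize(t["img"][170:260,300:460],None,fx=2.45,fy=2.45,interpolation=cv2.INTER_CUBIC)
cv2.imwrite("pics/c6.png",np.vstack([np.hstack([a,b]),np.hstack([c,e])])[:,:,::-1])
E
```

```text
time: 12.18
ee_pos: [0.4521, 0.0111, 0.1122]
orientation: [0.762, 0.647, -0.001, -0.0]
ft_force: [0.0, 0.2, 0.8]
opening: 0.0855
grasp_force: 0.0
q [ 0.03  0.23 -0.51  0.83  0.    1.76] tcp [0.453  0.0121 0.1119] open 0.0856
turn [-0.0008  0.0001 -0.001 ] deg 0.2 shift [0.0049 0.0093 0.2179]
die_round [ 0.5512  0.2052 -0.161 ] 141
die_round [ 0.5495  0.2035 -0.1621] 928
base [ 0.551   0.2025 -0.1576] 1024
base [ 0.5552  0.2002 -0.132 ] 828
cup [ 0.479  -0.0015  0.    ] 94
cup [0.4594 0.0155 0.    ] 264
pad [ 0.5233 -0.4335  0.    ] 73
pad [ 0.5285 -0.4321  0.    ] 51
```

View pics/c6.png

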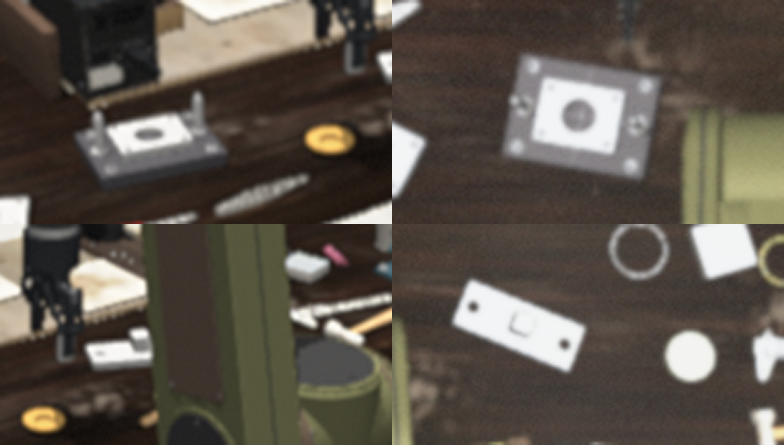

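Die sits centred on the base (model fit within about 2 mm). Next the cup.

```bash

python3 -m inch '0 0 0 .005 .0095 .02 1;0 0 0 0 0 .03 1;0 0 0 0 0 .035 1;0 0 0 0 0 .035 1;0 0 0 0 0 .035 1;0 0 0 0 0 .03 1;0 0 0 0 0 .02 1;0 0 0 0 0 .012 1'
python3 -m inch '0 0 0 0 0 0 1;0 0 0 0 0 0 1;0 0 0 0 0 0 1;0 0 0 0 0 0 .8;0 0 0 0 0 0 .7;0 0 0 0 0 0 .6;0 0 0 0 0 0 .5;0 0 0 0 0 0 .4'
python3 -m inch '0 0 0 0 0 0 .4;0 0 0 0 0 0 .4;0 0 0 0 0 0 .4;0 0 0 0 0 0 .4;0 0 0 0 0 0 .4;0 0 0 0 0 0 .4;0 0 0 0 0 0 .4;0 0 0 0 0 0 .4'
```

```text
time: 12.95
ee_pos: [0.4607, 0.0164, 0.0026]
orientation: [0.761, 0.649, -0.0, -0.0]
ft_force: [-0.2, -0.4, 0.0]
opening: 0.0853
grasp_force: 0.0
time: 13.62
ee_pos: [0.4605, 0.015, 0.0057]
orientation: [0.762, 0.648, 0.001, 0.0]
ft_force: [-2.8, 0.3, 10.0]
opening: 0.0525
grasp_force: 60.7
time: 14.28
ee_pos: [0.4605, 0.015, 0.0058]
orientation: [0.762, 0.648, 0.001, 0.0]
ft_force: [-2.5, -0.2, 8.8]
opening: 0.0527
grasp_force: 60.7
```

```bash

python3 -m inch '0 0 0 0 0 -.02 .4;0 0 0 0 0 -.03 .4;0 0 0 0 0 -.04 .4;0 0 0 0 0 -.04 .4;0 0 0 0 0 -.04 .4;0 0 0 0 0 -.04 .4;0 0 0 .03 .01 0 .4;0 0 0 .04 .013 0 .4'
python3 -m inch '0 0 0 .05 .015 0 .4;0 0 0 .055 .015 0 .4;0 0 0 .055 .015 0 .4;0 0 0 .055 .015 0 .4;0 0 0 .05 .015 0 .4;0 0 0 .03 .01 0 .4;0 0 0 0 0 0 .4;0 0 0 0 0 0 .4'
python3 -c "
from h import *
plan((.5508,.2048,.032),-.16)"
```

```text
time: 14.95
ee_pos: [0.4776, 0.047, 0.1112]
orientation: [0.762, 0.647, 0.001, 0.001]
ft_force: [-0.4, 0.2, -0.4]
opening: 0.0522
grasp_force: 62.7
time: 15.62
ee_pos: [0.5424, 0.1868, 0.1093]
orientation: [0.761, 0.649, -0.0, 0.0]
ft_force: [-0.7, 0.1, -0.3]
opening: 0.0519
grasp_force: 62.7
q [ 0.33  0.42 -0.23  0.92 -0.    2.06] tcp [0.5424 0.1868 0.1093] open 0.0519
turn [-0.      0.0001  0.0002] deg -0.0 shift [0.0381 0.0108 0.1546]
```

```bash

python3 -m inch '0 0 0 .019 .005 .01 .4;0 0 0 .019 .006 .02 .4;0 0 0 0 0 .03 .4;0 0 0 0 0 .03 .4;0 0 0 0 0 .02 .4;0 0 0 0 0 0 .4;0 0 0 0 0 0 .4;0 0 0 0 0 0 .4'
python3 - <<'E'
from h import *
t=vision.get_image("top"); s=vision.get_image("scene")
plan((.5508,.2048,.032),-.16)
a=cv2.resize(s["img"][190:260,180:280],None,fx=4,fy=4,interpolation=cv2.INTER_CUBIC)
b=cv2.resize(t["img"][170:240,160:260],None,fx=4,fy=4,interpolation=cv2.INTER_CUBIC)
cv2.imwrite("pics/c7.png",np.hstack([a,b])[:,:,::-1])
E
```

```text
time: 16.28
ee_pos: [0.5513, 0.2043, 0.0547]
orientation: [0.762, 0.648, 0.0, 0.0]
ft_force: [-0.2, 0.2, -0.0]
opening: 0.0523
grasp_force: 62.8
q [ 0.36  0.49 -0.27  0.81  0.    2.09] tcp [0.5517 0.2045 0.0553] open 0.0522
turn [ 0.0005 -0.0003 -0.0002] deg 0.0 shift [ 0.0003 -0.0018  0.0465]
```

View pics/c7.png

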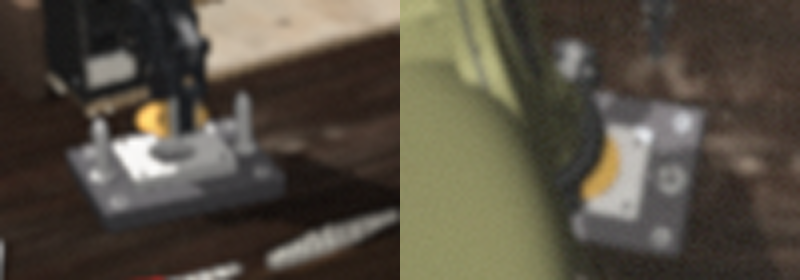

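The cup is over the die: in the top crop its edge is at (618,165) and the die edge at (640,165), the expected 14 mm gap. Now I'll lower it.

```bash

python3 -m inch '0 0 0 0 -.0015 .01 .4;0 0 0 0 0 .01 .4;0 0 0 0 0 .01 .4;0 0 0 0 0 .01 .4;0 0 0 0 0 .006 .4;0 0 0 0 0 0 .4;0 0 0 0 0 0 .4;0 0 0 0 0 0 .4'
python3 -m inch '0 0 0 0 0 0 .4;0 0 0 0 0 0 .4;0 0 0 0 0 .001 .4;0 0 0 0 0 .001 .4;0 0 0 0 0 .001 .4;0 0 0 0 0 0 .4;0 0 0 0 0 0 .4;0 0 0 0 0 0 .4'
```

```text
time: 17.05
ee_pos: [0.5503, 0.2045, 0.0314]
orientation: [0.761, 0.648, 0.0, 0.0]
ft_force: [-0.3, -0.3, -0.4]
opening: 0.0521
grasp_force: 62.8
time: 17.72
ee_pos: [0.5501, 0.2044, 0.0299]
orientation: [0.761, 0.648, -0.0, -0.0]
ft_force: [-0.3, -0.7, -0.5]
opening: 0.0522
grasp_force: 62.8
```

```bash

python3 -m inch '0 0 0 0 0 0 .7;0 0 0 0 0 0 .8;0 0 0 0 0 0 1;0 0 0 0 0 0 1;0 0 0 0 0 0 1;0 0 0 0 0 0 1;0 0 0 0 0 -.01 1;0 0 0 0 0 -.02 1'
python3 -m inch '0 0 0 0 0 -.03 1;0 0 0 0 0 -.04 1;0 0 0 0 0 -.04 1;0 0 0 0 0 -.04 1;0 0 0 0 0 -.03 1;0 0 0 -.03 0 -.02 1;0 0 0 -.05 0 0 1;0 0 0 -.06 0 0 1'
python3 -m inch '0 0 0 -.07 0 0 1;0 0 0 -.07 0 0 1;0 0 0 -.07 0 0 1;0 0 0 -.07 0 0 1;0 0 0 -.07 0 0 1;0 0 0 -.07 0 0 1;0 0 0 -.07 0 0 1;0 0 0 -.07 0 0 1'
python3 -m inch '0 0 0 -.07 0 0 1;0 0 0 -.07 0 0 1;0 0 0 -.07 0 0 1;0 0 0 -.07 0 0 1;0 0 0 -.07 .02 0 1;0 0 0 -.07 .02 0 1;0 0 0 -.05 .02 0 1;0 0 0 -.02 0 0 1'
python3 - <<'E'
from h import *
t=vision.get_image("top"); s=vision.get_image("scene")
plan((.5233,-.4335,.003),-.16)
for n,x,z in (("cup",(.551,.2037,0),.023),("top_plate",(.559,-.2255,-.39),0),("pad",(.5233,-.434,0),0)):
  for d in (t,s):
    q,f=fit(d,n,x,z); print(n,np.round(q,4),round(f))
a=cv2.resize(s["img"][180:260,170:310],None,fx=2.8,fy=2.8,interpolation=cv2.INTER_CUBIC)
b=cv2.resize(t["img"][170:250,140:280],None,fx=2.8,fy=2.8,interpolation=cv2.INTER_CUBIC)
c=cv2.resize(s["img"][150:240,270:430],None,fx=2.45,fy=2.45,interpolation=cv2.INTER_CUBIC)
e=cv2.resize(t["img"][170:260,300:460],None,fx=2.45,fy=2.45,interpolation=cv2.INTER_CUBIC)
cv2.imwrite("pics/c8.png",np.vstack([np.hstack([a,b]),np.hstack([c,e])])[:,:,::-1])
E
```

```text
time: 18.38
ee_pos: [0.549, 0.204, 0.0443]
orientation: [0.761, 0.648, -0.001, -0.0]
ft_force: [-0.7, 0.1, -0.6]
opening: 0.0851
grasp_force: 0.0
time: 19.05
ee_pos: [0.5398, 0.1352, 0.1465]
orientation: [0.761, 0.649, 0.001, 0.001]
ft_force: [-0.0, 0.0, -0.5]
opening: 0.0854
grasp_force: 0.0
time: 19.72
ee_pos: [0.493, -0.1432, 0.1455]
orientation: [0.762, 0.648, -0.0, 0.0]
ft_force: [0.7, -0.0, -0.1]
opening: 0.0855
grasp_force: 0.0
time: 20.38
ee_pos: [0.4849, -0.3924, 0.1453]
orientation: [0.763, 0.647, -0.0, 0.002]
ft_force: [1.3, -0.0, 0.4]
opening: 0.0854
grasp_force: 0.0
q [-0.68  0.47 -0.05  1.05 -0.    1.06] tcp [ 0.4837 -0.3895  0.1448] open 0.0852
turn [-0.0001  0.     -0.0011] deg 0.2 shift [-0.0742  0.0922  0.2837]
cup [0.5495 0.2043 0.    ] 1209
cup [0.5407 0.2286 0.    ] 1332
top_plate [ 0.5594 -0.2251 -0.3848] 124
top_plate [ 0.5595 -0.2233 -0.3783] 1202
pad [ 0.5241 -0.4342  0.    ] 166
pad [ 0.5241 -0.4349  0.    ] 811
```

View pics/c8.png

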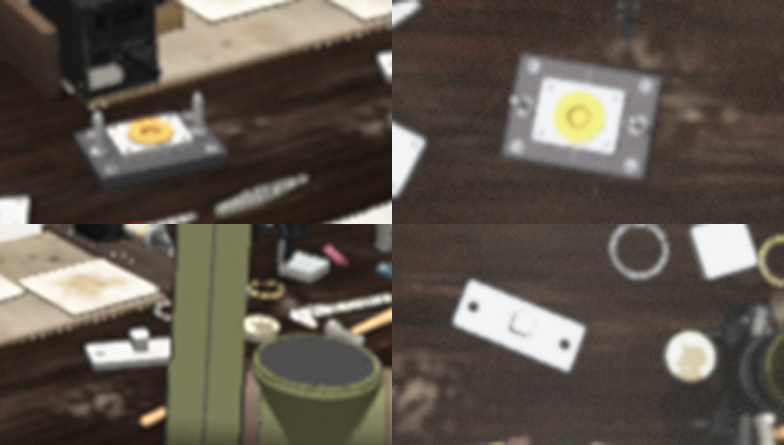

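Cup is flat in the die. The pad now shows in both views and fits at (0.524,-0.4345).

```bash

python3 -m inch '0 0 0 -.026 .032 0 1;0 0 0 -.025 .032 .01 1;0 0 0 -.025 .03 .02 1;0 0 0 0 0 .04 1;0 0 0 0 0 .04 1;0 0 0 0 0 .04 1;0 0 0 0 0 .04 1;0 0 0 0 0 .02 1'
python3 -m inch '0 0 0 0 0 0 1;0 0 0 0 0 0 1;0 0 0 0 0 0 1;0 0 0 0 0 0 1;0 0 0 0 0 0 1;0 0 0 0 0 0 1;0 0 0 0 0 0 1;0 0 0 0 0 0 1'
python3 -c "
from h import *
plan((.5241,-.4345,.003),-.16)"
```

```text
time: 21.15
ee_pos: [0.5232, -0.4294, 0.0375]
orientation: [0.761, 0.649, -0.0, -0.003]
ft_force: [-0.7, 0.3, -0.2]
opening: 0.0855
grasp_force: 0.0
time: 21.82
ee_pos: [0.5252, -0.4329, 0.0402]
orientation: [0.762, 0.648, 0.0, 0.0]
ft_force: [-0.4, 0.9, -0.8]
opening: 0.0856
grasp_force: 0.0
q [-0.69  0.64 -0.02  0.9   0.    1.04] tcp [ 0.5252 -0.4329  0.0402] open 0.0856
turn [ 0.0001  0.0001 -0.0002] deg 0.0 shift [-0.0034 -0.0016  0.0744]
```

```bash

python3 -m inch '0 0 0 -.003 -.001 .02 1;0 0 0 0 0 .02 1;0 0 0 0 0 .02 1;0 0 0 0 0 .014 1;0 0 0 0 0 0 1;0 0 0 0 0 0 1;0 0 0 0 0 0 .9;0 0 0 0 0 0 .7'
python3 -m inch '0 0 0 0 0 0 .6;0 0 0 0 0 0 .5;0 0 0 0 0 0 .4;0 0 0 0 0 0 .4;0 0 0 0 0 0 .4;0 0 0 0 0 0 .4;0 0 0 0 0 0 .4;0 0 0 0 0 0 .4'
```

```text
time: 22.48
ee_pos: [0.5248, -0.4344, 0.0033]
orientation: [0.761, 0.648, 0.0, 0.0]
ft_force: [0.1, -0.6, -0.3]
opening: 0.0664
grasp_force: 0.0
time: 23.15
ee_pos: [0.5251, -0.4348, 0.0043]
orientation: [0.761, 0.648, 0.0, 0.001]
ft_force: [-1.1, 0.4, 6.1]
opening: 0.0548
grasp_force: 63.7
```

```bash

python3 -m inch '0 0 0 0 0 -.02 .4;0 0 0 0 0 -.04 .4;0 0 0 0 0 -.05 .4;0 0 0 0 0 -.05 .4;0 0 0 0 0 -.05 .4;0 0 0 0 0 -.04 .4;0 0 0 .03 -.003 -.02 .4;0 0 0 .05 -.007 0 .4'
python3 -m inch '0 0 0 .07 -.009 0 .4;0 0 0 .07 -.009 0 .4;0 0 0 .07 -.009 0 .4;0 0 0 .07 -.009 0 .4;0 0 0 .07 -.009 0 .4;0 0 0 .07 -.009 0 .4;0 0 0 .07 -.009 0 .4;0 0 0 .07 -.009 0 .4'
python3 -m inch '0 0 0 .07 -.009 0 .4;0 0 0 .07 -.009 0 .4;0 0 0 .07 -.009 0 .4;0 0 0 .07 -.009 0 .4;0 0 0 .07 -.009 0 .4;0 0 0 .07 -.009 0 .4;0 0 0 .05 -.007 0 .4;0 0 0 .03 -.003 0 .4'
python3 -m inch '0 0 0 0 0 0 .4;0 0 0 0 0 0 .4;0 0 0 0 0 0 .4;0 0 0 0 0 0 .4;0 0 0 0 0 0 .4;0 0 0 0 0 0 .4;0 0 0 0 0 0 .4;0 0 0 0 0 0 .4'
python3 -c "
from h import *
plan((.5505,.2043,.075),-.16)"
```

```text
time: 23.82
ee_pos: [0.5275, -0.3962, 0.1412]
orientation: [0.762, 0.647, 0.001, 0.004]
ft_force: [0.2, 0.1, -0.5]
opening: 0.0549
grasp_force: 63.5
time: 24.48
ee_pos: [0.5336, -0.109, 0.1376]
orientation: [0.761, 0.648, -0.0, -0.001]
ft_force: [0.1, 0.3, -1.1]
opening: 0.0547
grasp_force: 63.5
time: 25.15
ee_pos: [0.5417, 0.1438, 0.1375]
orientation: [0.76, 0.65, -0.0, -0.001]
ft_force: [0.1, -0.5, -1.6]
opening: 0.0545
grasp_force: 63.5
time: 25.82
ee_pos: [0.5434, 0.1397, 0.1379]
orientation: [0.762, 0.648, 0.0, 0.0]
ft_force: [-0.2, 0.3, -1.1]
opening: 0.0549
grasp_force: 63.5
q [ 0.25  0.38 -0.22  0.97 -0.    1.98] tcp [0.5434 0.1397 0.1379] open 0.0549
turn [ 0.     -0.     -0.0004] deg 0.1 shift [ 0.1298 -0.0066  0.1258]
```

```bash

python3 -m inch '0 0 0 .03 -.001 0 .4;0 0 0 .04 -.002 0 .4;0 0 0 .035 -.002 .01 .4;0 0 0 .02 -.001 .02 .4;0 0 0 .005 0 .03 .4;0 0 0 0 0 .03 .4;0 0 0 0 0 .025 .4;0 0 0 0 0 .01 .4'
python3 -m inch '0 0 0 0 0 0 .4;0 0 0 0 0 0 .4;0 0 0 0 0 0 .4;0 0 0 0 0 0 .4;0 0 0 0 0 0 .4;0 0 0 0 0 0 .4;0 0 0 0 0 0 .4;0 0 0 0 0 0 .4'
python3 -c "
from h import *
plan((.5505,.2043,.042),-.16)"
```

```text
time: 26.48
ee_pos: [0.549, 0.2048, 0.0727]
orientation: [0.761, 0.648, -0.002, -0.001]
ft_force: [-0.6, -0.4, -1.6]
opening: 0.0544
grasp_force: 63.5
time: 27.15
ee_pos: [0.5509, 0.2049, 0.0756]
orientation: [0.762, 0.648, 0.0, 0.0]
ft_force: [-0.3, -0.1, -1.4]
opening: 0.0547
grasp_force: 63.5
q [ 0.36  0.47 -0.25  0.86  0.    2.09] tcp [0.5509 0.2049 0.0756] open 0.0547
turn [ 0.0001 -0.0001 -0.0002] deg 0.0 shift [-0.0012 -0.0006  0.0673]
```

```bash

python3 -m inch '0 0 0 -.001 -.001 .02 .4;0 0 0 0 0 .02 .4;0 0 0 0 0 .02 .4;0 0 0 0 0 .007 .4;0 0 0 0 0 0 .4;0 0 0 0 0 0 .4;0 0 0 0 0 0 .4;0 0 0 0 0 0 .4'
python3 -m inch '0 0 0 0 0 .001 .4;0 0 0 0 0 .001 .4;0 0 0 0 0 .001 .4;0 0 0 0 0 0 .4;0 0 0 0 0 0 .4;0 0 0 0 0 0 .4;0 0 0 0 0 0 .4;0 0 0 0 0 0 .4'
```

```text
time: 27.82
ee_pos: [0.5501, 0.2044, 0.0415]
orientation: [0.761, 0.648, -0.0, -0.0]
ft_force: [0.4, -1.1, -0.6]
opening: 0.0548
grasp_force: 63.5
time: 28.48
ee_pos: [0.5502, 0.2044, 0.0404]
orientation: [0.761, 0.648, 0.0, 0.0]
ft_force: [0.2, 0.7, -1.8]
opening: 0.0544
grasp_force: 63.5
```

```bash

python3 -m inch '0 0 0 0 0 0 .65;0 0 0 0 0 0 .7;0 0 0 0 0 0 .8;0 0 0 0 0 0 1;0 0 0 0 0 0 1;0 0 0 0 0 0 1;0 0 0 0 0 -.01 1;0 0 0 0 0 -.02 1'
python3 -m inch '0 0 0 0 0 -.03 1;0 0 0 0 0 -.04 1;0 0 0 0 0 -.04 1;0 0 0 0 0 -.04 1;0 0 .018 0 0 -.03 1;0 0 .018 -.03 0 -.02 1;0 0 .018 -.05 0 0 1;0 0 .017 -.06 0 0 1'
python3 -m inch '0 0 0 -.07 .01 0 1;0 0 0 -.07 .01 0 1;0 0 0 -.07 .01 0 1;0 0 0 -.07 .01 0 1;0 0 0 -.07 .01 0 1;0 0 0 -.07 .01 0 1;0 0 0 -.05 .01 0 1;0 0 0 -.03 .01 0 1'
python3 -m inch '0 0 0 0 0 0 1;0 0 0 0 0 0 1;0 0 0 0 0 0 1;0 0 0 0 0 0 1;0 0 0 0 0 0 1;0 0 0 0 0 0 1;0 0 0 0 0 0 1;0 0 0 0 0 0 1'
python3 - <<'E'
from h import *
t=vision.get_image("top"); s=vision.get_image("scene")
plan((.5597,-.2248,.09),-.385)
for n,x,z in (("top_plate",(.559,-.2255,-.39),0),):
  for d in (t,s):
    q,f=fit(d,n,x,z); print(n,np.round(q,4),round(f))
a=cv2.resize(s["img"][180:260,170:310],None,fx=2.8,fy=2.8,interpolation=cv2.INTER_CUBIC)
b=cv2.resize(t["img"][170:250,140:280],None,fx=2.8,fy=2.8,interpolation=cv2.INTER_CUBIC)
c=cv2.resize(s["img"][150:240,270:430],None,fx=2.45,fy=2.45,interpolation=cv2.INTER_CUBIC)
e=cv2.resize(t["img"][170:260,300:460],None,fx=2.45,fy=2.45,interpolation=cv2.INTER_CUBIC)
cv2.imwrite("pics/c9.png",np.vstack([np.hstack([a,b]),np.hstack([c,e])])[:,:,::-1])
E
```

```text
time: 29.15
ee_pos: [0.5491, 0.204, 0.0548]
orientation: [0.761, 0.648, -0.001, -0.0]
ft_force: [0.3, 0.4, -0.5]
opening: 0.0853
grasp_force: 0.0
time: 29.82
ee_pos: [0.5322, 0.138, 0.1576]
orientation: [0.829, 0.559, 0.002, 0.001]
ft_force: [0.1, -0.3, 0.1]
opening: 0.0854
grasp_force: 0.0
time: 30.48
ee_pos: [0.473, -0.112, 0.1566]
orientation: [0.83, 0.558, 0.0, 0.001]
ft_force: [0.7, 0.3, -0.1]
opening: 0.0853
grasp_force: 0.0
time: 31.15
ee_pos: [0.4741, -0.109, 0.1553]
orientation: [0.829, 0.56, -0.0, -0.0]
ft_force: [0.7, -0.5, 0.3]
opening: 0.0855
grasp_force: 0.0
q [-0.23  0.24 -0.37  0.96 -0.    1.73] tcp [ 0.474  -0.1092  0.1553] open 0.0853
turn [-0.0001  0.      0.0006] deg -0.1 shift [-0.1499  0.2456  0.1306]
top_plate [ 0.5263 -0.2682 -0.1677] 180
top_plate [ 0.5676 -0.2289 -0.2674] 1096
```

View pics/c9.png

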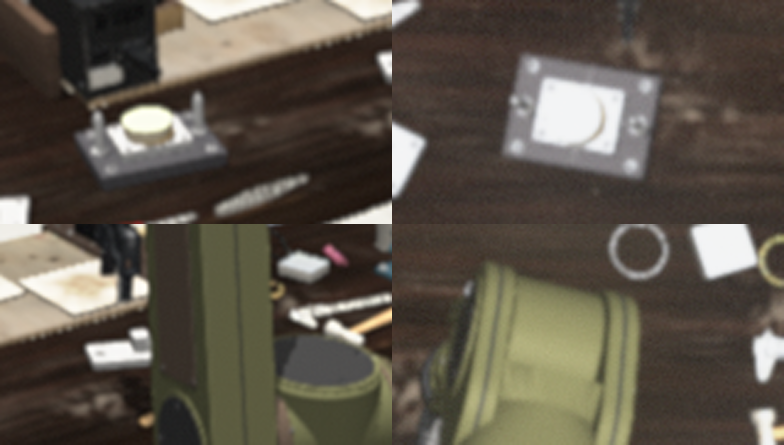

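Pad sits flat and centred on the cup. The plate is hidden by the arm now, so I'll use its earlier fit (0.5595,-0.2248, yaw -0.385).

```bash

python3 -m inch '0 0 0 -.02 .035 0 1;0 0 0 -.03 .05 0 1;0 0 0 -.03 .05 .02 1;0 0 0 -.03 .05 .03 1;0 0 0 -.025 .04 .03 1;0 0 0 -.015 .02 .03 1;0 0 0 0 0 .02 1;0 0 0 0 0 0 1'
python3 -m inch '0 0 0 0 0 0 1;0 0 0 0 0 0 1;0 0 0 0 0 0 1;0 0 0 0 0 0 1;0 0 0 0 0 0 1;0 0 0 0 0 0 1;0 0 0 0 0 0 1;0 0 0 0 0 0 1'
python3 - <<'E'
from h import *
plan((.5597,-.2248,.016),-.385)
s=vision.get_image("scene"); t=vision.get_image("top")
c=cv2.resize(s["img"][150:240,270:430],None,fx=2.45,fy=2.45,interpolation=cv2.INTER_CUBIC)
e=cv2.resize(t["img"][170:260,300:460],None,fx=2.45,fy=2.45,interpolation=cv2.INTER_CUBIC)
cv2.imwrite("pics/c10.png",np.hstack([c,e])[:,:,::-1])
E
```

```text
time: 31.92
ee_pos: [0.5577, -0.2244, 0.0875]
orientation: [0.829, 0.559, -0.001, -0.002]
ft_force: [-1.4, 0.2, -0.8]
opening: 0.0855
grasp_force: 0.0
time: 32.58
ee_pos: [0.5596, -0.2248, 0.0906]
orientation: [0.829, 0.559, 0.0, 0.0]
ft_force: [1.2, -0.2, -0.0]
opening: 0.0857
grasp_force: 0.0
q [-0.38  0.48 -0.18  0.91  0.    1.57] tcp [ 0.5596 -0.2248  0.0906] open 0.0857
turn [ 0.0001 -0.      0.0005] deg -0.1 shift [0.000e+00 1.000e-04 1.492e-01]
```

View pics/c10.png

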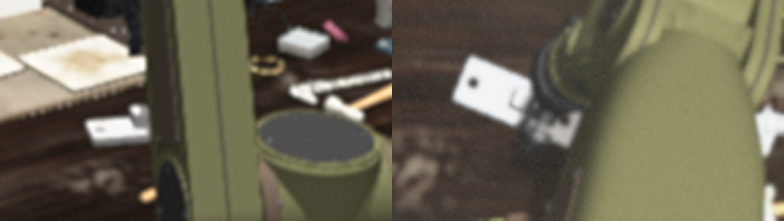

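The gripper is over the shank and the plate hasn't moved (hole at top crop 473,83). I'll descend, grip and lift.

```bash

python3 -m inch '0 0 0 0 0 .02 1;0 0 0 0 0 .03 1;0 0 0 0 0 .03 1;0 0 0 0 0 .03 1;0 0 0 0 0 .025 1;0 0 0 0 0 .012 1;0 0 0 0 0 0 1;0 0 0 0 0 0 1'
python3 -m inch '0 0 0 0 0 0 .9;0 0 0 0 0 0 .7;0 0 0 0 0 0 .5;0 0 0 0 0 0 .4;0 0 0 0 0 0 .3;0 0 0 0 0 0 .2;0 0 0 0 0 0 .1;0 0 0 0 0 0 0'
python3 -m inch '0 0 0 0 0 0 0;0 0 0 0 0 0 0;0 0 0 0 0 0 0;0 0 0 0 0 0 0;0 0 0 0 0 0 0;0 0 0 0 0 0 0;0 0 0 0 0 0 0;0 0 0 0 0 0 0'
```

```text
time: 33.35
ee_pos: [0.5593, -0.2248, 0.0164]
orientation: [0.829, 0.559, -0.0, -0.0]
ft_force: [0.2, -0.1, 0.5]
opening: 0.0854
grasp_force: 0.0
time: 34.02
ee_pos: [0.5596, -0.2249, 0.0175]
orientation: [0.829, 0.559, 0.0, 0.0]
ft_force: [-1.8, 0.9, 4.9]
opening: 0.0227
grasp_force: 61.9
time: 34.68
ee_pos: [0.5596, -0.2249, 0.0175]
orientation: [0.829, 0.559, 0.0, 0.0]
ft_force: [-1.4, 0.2, 6.2]
opening: 0.0228
grasp_force: 61.9
```

```bash

python3 -m inch '0 0 0 0 0 -.02 0;0 0 0 0 0 -.04 0;0 0 0 0 0 -.05 0;0 0 0 0 0 -.05 0;0 0 0 0 0 -.05 0;0 0 0 0 0 -.05 0;0 0 0 0 0 -.04 0;0 0 0 0 0 -.02 0'
python3 -m inch '0 0 -.018 0 0 0 0;0 0 -.018 0 0 0 0;0 0 -.018 0 0 0 0;0 0 -.0175 0 0 0 0;0 0 0 .03 0 0 0;0 0 0 .03 0 0 0;0 0 0 0 0 0 0;0 0 0 0 0 0 0'
python3 - <<'E'
from h import *
plan((.5505,.2025,.15),-.16)
T=[vision.get_image("top") for _ in range(6)]; s=[vision.get_image("scene") for _ in range(6)]
m=lambda L:np.mean([d["img"].astype(float) for d in L],0)
t=T[0];a=m(T)[190:235,175:240]; b=m(s)[200:250,190:255]; s=s[0]
rs=lambda i,f:cv2.resize(i,None,fx=f,fy=f,interpolation=cv2.INTER_CUBIC)
a=rs(a,6); b=rs(b,6); h=max(len(a),len(b)); a=cv2.copyMakeBorder(a,0,h-len(a),0,0,0)
im=np.clip(np.hstack([a,b]),0,255).astype(np.uint8)[:,:,::-1].copy()
R=Ro.from_euler("z",-.16).as_matrix()
for sg in(1,-1):
  for z,cl in((.07,(0,0,255)),(.023,(0,255,0))):
    P=np.array([.5505,.2025,0])+R@np.array([0,.06*sg,0])+[0,0,z]
    for d,o,ox in((t,(175,190),0),(s,(190,200),390)):
      q=(proj(d,P)-o+.5)*6+[ox,0]; print(sg,z,np.round(q)); cv2.circle(im,tuple(np.round(q).astype(int)),2,cl,-1)
cv2.imwrite("pics/c11.png",im)
E
```

```text
time: 35.35
ee_pos: [0.5604, -0.2252, 0.1794]
orientation: [0.829, 0.559, 0.001, 0.001]
ft_force: [1.2, -0.5, -4.1]
opening: 0.0227
grasp_force: 60.7
time: 36.02
ee_pos: [0.564, -0.1935, 0.1762]
orientation: [0.76, 0.649, -0.0, -0.001]
ft_force: [0.2, 0.9, -4.5]
opening: 0.0226
grasp_force: 60.6
q [-0.33  0.41 -0.06  1.1   0.    1.4 ] tcp [ 0.564  -0.1935  0.1762] open 0.0226
turn [-0.0005 -0.0001  0.0009] deg -0.2 shift [ 0.7775 -0.1528  0.0524]
1 0.07 [54. 98.]
1 0.07 [480. 123.]
1 0.023 [ 75. 110.]
1 0.023 [485. 201.]
-1 0.07 [307. 141.]
-1 0.07 [694.  82.]
-1 0.023 [318. 152.]
-1 0.023 [697. 158.]
```

View pics/c11.png

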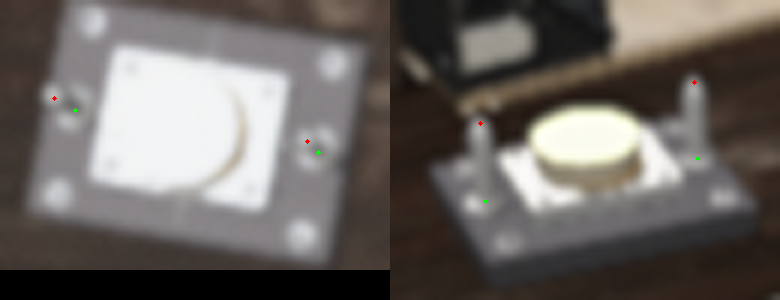

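```bash

python3 -m inch '0 0 0 .03 -.006 0 0;0 0 0 .05 -.01 0 0;0 0 0 .06 -.012 0 0;0 0 0 .06 -.012 0 0;0 0 0 .06 -.012 0 0;0 0 0 .06 -.012 0 0;0 0 0 .06 -.012 0 0;0 0 0 .06 -.012 0 0'
python3 -m inch '0 0 0 .06 -.012 0 0;0 0 0 .06 -.012 0 0;0 0 0 .06 -.012 0 0;0 0 0 .06 -.012 0 0;0 0 0 .05 -.01 0 0;0 0 0 .03 -.006 0 0;0 0 0 .01 0 0 0;0 0 0 0 0 0 0'
python3 -m inch '0 0 0 0 0 .02 0;0 0 0 0 0 .03 0;0 0 0 0 0 .03 0;0 0 0 0 0 .02 0;0 0 0 0 0 .01 0;0 0 0 0 0 0 0;0 0 0 0 0 0 0;0 0 0 0 0 0 0'
python3 -c "
from h import *
plan((.5512,.2032,.1),-.16)"
```

```text
time: 37.28
ee_pos: [0.5552, 0.0309, 0.1771]
orientation: [0.761, 0.649, 0.0, -0.0]
ft_force: [0.7, -0.6, -4.6]
opening: 0.0229
grasp_force: 60.6
time: 37.95
ee_pos: [0.55, 0.1986, 0.1769]
orientation: [0.76, 0.65, 0.0, -0.0]
ft_force: [-0.7, -1.0, -5.3]
opening: 0.0226
grasp_force: 60.6
time: 38.62
ee_pos: [0.5509, 0.1969, 0.1226]
orientation: [0.761, 0.649, 0.001, 0.0]
ft_force: [-0.7, -0.1, -5.0]
opening: 0.023
grasp_force: 60.6
q [ 0.34  0.42 -0.19  0.96 -0.    2.07] tcp [0.5509 0.1969 0.1226] open 0.023
turn [ 0.0004 -0.0002  0.0002] deg -0.0 shift [ 0.0126 -0.0014  0.0452]
```

```bash

python3 -m inch '0 0 0 .006 -.001 0 0;0 0 0 .0065 0 .01 0;0 0 0 0 0 .015 0;0 0 0 0 0 .015 0;0 0 0 0 0 .01 0;0 0 0 0 0 0 0;0 0 0 0 0 0 0;0 0 0 0 0 0 0'
python3 - <<'E'
from h import *
T=[vision.get_image("top") for _ in range(4)]; s=[vision.get_image("scene") for _ in range(4)]
plan((.5512,.2032,.08),-.16)
m=lambda L:np.mean([d["img"].astype(float) for d in L],0)
t=T[0];a=m(T)[185:235,175:240]; b=m(s)[195:245,190:255]; s=s[0]
rs=lambda i,f:cv2.resize(i,None,fx=f,fy=f,interpolation=cv2.INTER_CUBIC)
im=np.clip(np.hstack([rs(a,6),rs(b,6)]),0,255).astype(np.uint8)[:,:,::-1].copy()
cv2.imwrite("pics/c12.png",im)
E
```

```text
time: 39.28
ee_pos: [0.5507, 0.2032, 0.0968]
orientation: [0.761, 0.649, -0.0, -0.0]
ft_force: [0.6, 0.1, -4.2]
opening: 0.0224
grasp_force: 60.6
q [ 0.35  0.45 -0.22  0.9   0.    2.08] tcp [0.5508 0.2032 0.0971] open 0.0229
turn [ 0.0001 -0.0001  0.0004] deg -0.1 shift [0.0001 0.0008 0.0341]
```

View pics/c12.png

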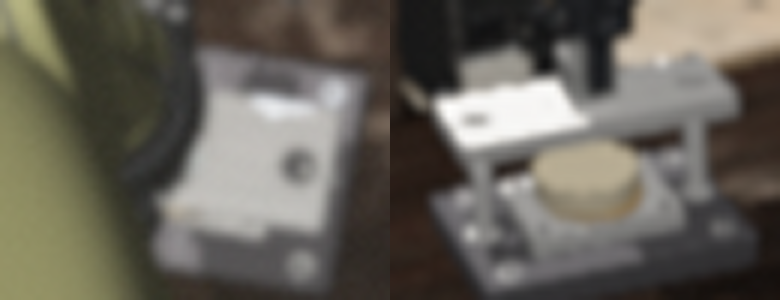

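In the top crop the hole is centred at (298,165). For perfect alignment over the pillar tip at (303,168) I'd expect (298,163), so the error is about 1 mm. I'll lower slowly and watch the force.

```bash

python3 -m inch '0 0 0 0 .0005 .004 0;0 0 0 0 0 .004 0;0 0 0 0 0 .004 0;0 0 0 0 0 .004 0;0 0 0 0 0 .004 0;0 0 0 0 0 .004 0;0 0 0 0 0 0 0;0 0 0 0 0 0 0'
python3 -m inch '0 0 0 0 0 .003 0;0 0 0 0 0 .003 0;0 0 0 0 0 .003 0;0 0 0 0 0 .003 0;0 0 0 0 0 0 0;0 0 0 0 0 0 0;0 0 0 0 0 0 0;0 0 0 0 0 0 0'
```

```text
time: 40.35
ee_pos: [0.5507, 0.2031, 0.0846]
orientation: [0.761, 0.649, -0.0, -0.0]
ft_force: [-0.6, 0.4, -5.8]
opening: 0.0231
grasp_force: 60.6
time: 41.02
ee_pos: [0.551, 0.2032, 0.079]
orientation: [0.761, 0.649, 0.0, 0.0]
ft_force: [-0.1, 0.3, -5.3]
opening: 0.0227
grasp_force: 60.6
```

```bash

python3 -m inch '0 0 0 0 0 .003 0;0 0 0 0 0 .003 0;0 0 0 0 0 .003 0;0 0 0 0 0 .003 0;0 0 0 0 0 0 0;0 0 0 0 0 0 0;0 0 0 0 0 0 0;0 0 0 0 0 0 0'
python3 -m inch '0 0 0 0 0 .001 0;0 0 0 0 0 .001 0;0 0 0 0 0 .001 0;0 0 0 0 0 .001 0;0 0 0 0 0 0 0;0 0 0 0 0 0 0;0 0 0 0 0 0 0;0 0 0 0 0 0 0'
```

```text
time: 41.68
ee_pos: [0.551, 0.2032, 0.0729]
orientation: [0.761, 0.649, 0.0, 0.0]
ft_force: [-0.2, 0.6, -4.5]
opening: 0.0229
grasp_force: 60.6
time: 42.35
ee_pos: [0.5509, 0.2032, 0.0709]
orientation: [0.761, 0.649, 0.0, 0.0]
ft_force: [-0.2, -0.6, -4.5]
opening: 0.0226
grasp_force: 60.6
```

```bash

python3 -m inch '0 0 0 0 0 .001 0;0 0 0 0 0 .001 0;0 0 0 0 0 .001 0;0 0 0 0 0 0 0;0 0 0 0 0 0 0;0 0 0 0 0 0 0;0 0 0 0 0 0 0;0 0 0 0 0 0 0'
python3 -m inch '0 0 0 0 0 0 .3;0 0 0 0 0 0 .35;0 0 0 0 0 0 .5;0 0 0 0 0 0 .6;0 0 0 0 0 0 .7;0 0 0 0 0 0 .8;0 0 0 0 0 0 .8;0 0 0 0 0 0 .8'
python3 -m inch '0 0 0 0 0 -.01 .8;0 0 0 0 0 -.02 .8;0 0 0 0 0 -.03 .8;0 0 0 0 0 -.04 .8;0 0 0 0 0 -.04 .8;0 0 0 0 0 -.04 .8;0 0 0 -.04 0 0 .8;0 0 0 -.06 0 0 .8'
python3 -m inch '0 0 0 -.06 0 0 .8;0 0 0 -.06 0 0 .8;0 0 0 -.06 0 0 .8;0 0 0 -.06 0 0 .8;0 0 0 -.06 0 0 .8;0 0 0 -.04 0 0 .8;0 0 0 0 0 0 .8;0 0 0 0 0 0 .8'
python3 - <<'E'
from h import *
t=vision.get_image("top"); s=vision.get_image("scene")
for d in (t,s):
    print(np.round(fit(d,"top_plate",(.551,.2032,-.16),.052)[0],4), np.round(fit(d,"die_square",(.5139,.421,-.455))[0],4))
a=cv2.resize(s["img"][180:280,130:270],None,fx=2.8,fy=2.8,interpolation=cv2.INTER_CUBIC)
b=cv2.resize(t["img"][170:270,110:250],None,fx=2.8,fy=2.8,interpolation=cv2.INTER_CUBIC)
cv2.imwrite("pics/c13.png",np.hstack([a,b])[:,:,::-1])
E
```

```text
time: 43.02
ee_pos: [0.5509, 0.2032, 0.0695]
orientation: [0.761, 0.649, 0.0, 0.0]
ft_force: [-0.6, 0.4, -2.3]
opening: 0.0228
grasp_force: 60.7
time: 43.68
ee_pos: [0.5509, 0.2032, 0.0694]
orientation: [0.761, 0.649, 0.0, 0.0]
ft_force: [-0.6, 0.0, 0.4]
opening: 0.0685
grasp_force: 0.0
time: 44.35
ee_pos: [0.5454, 0.1558, 0.1623]
orientation: [0.76, 0.65, 0.003, 0.001]
ft_force: [-0.2, -1.6, -0.4]
opening: 0.0683
grasp_force: 0.0
time: 45.02
ee_pos: [0.5163, -0.0149, 0.1604]
orientation: [0.762, 0.648, 0.001, 0.0]
ft_force: [-0.0, 0.5, 0.6]
opening: 0.0681
grasp_force: 0.0
[ 0.5518  0.2038 -0.1521] [ 0.5141  0.4221 -0.4594]
[ 0.5487  0.2035 -0.178 ] [ 0.5133  0.4199 -0.4626]
```

View pics/c13.png

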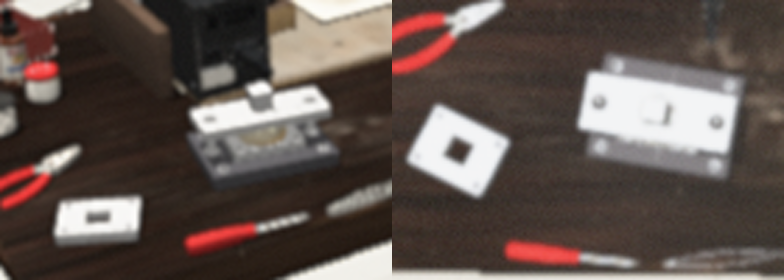

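The plate lies flat on the pad. Both pillar tips show in its holes, at top crop (600,102) and (717,122), and the square die and tools are where they were. Handing in.

```bash
python3 -c "
from workcell import hand_in
print(hand_in())"
```

```text
the job is handed in; nothing more can be done
None
```

The press tool is stacked on its base in order (round die, cup, pad, top plate over both pillars) and handed in at about 45 s of robot time; the last pictures showed the plate flat on the pad and the square die and nearby tools unmoved, but the hand-in returned no verdict.

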